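# Shelve the long parcel in the gatehouse

## Task

Pick up the long slim carton from the desk and set it down gently, not dropped, on the narrow raised steel shelf, in the free space between the two cartons that already stand there. It should lie flat with its label up, lengthwise along the shelf and centred over the shelf's narrow width. It must not touch the two cartons, and they must stay where they are.

Things in the scene. Friction and masses are not known exactly. Their poses are not given: they have to be found in the camera images.
- long_carton: the parcel to shelve: a closed brown cardboard carton, long and slim, 150 mm long (its x), 50 mm wide (its y), 45 mm high (its z), with a white label on top; 150 to 310 g. It lies flat on the desk, label up, at any of three places, the other two being taken by shorter cartons (a 60 mm cube, and one 90 x 60 x 50 mm). Origin: centre of its underside.
- shelf: a free-standing narrow shelf of steel, fixed to the desk on the robot's left: a level, flat, lipless board 480 mm long (its x, which points roughly away from the robot), only 60 mm wide (its y) and 12 mm thick, on one leg near each end. Origin: on the desk under the board's centre; the board's top is 120 mm above the origin.
- near_carton: brown carton standing loose on the shelf's end nearer the robot: 70 mm along the shelf (its x), 55 mm wide (y), 80 mm high (z). Origin: centre of its underside. Leave it in place. The free space begins at its face 35 mm along +x.
- far_carton: brown carton standing loose on the shelf's far end: 80 mm along the shelf (its x), 55 mm wide (y), 60 mm high (z). Origin: centre of its underside. Leave it in place. The free space (225 to 305 mm long in all) ends at its face 40 mm along -x.
Mind the look-alikes: they are no part of the job. Leave any pink look-alike of the long_carton alone.

How it is judged:
By the outcome, as a careful person would: the job done as asked, in the order asked, and still so for the second after the job is handed in, with the robot touching nothing.
It also fails if it takes over 35 s, if anything falls off the work surface, if the arm or the gripper's body presses on something with over 40 N, if the wrist force passes 120 N, or if a joint passes its speed limit or range.

## Robot

A 6-joint arm with a two-finger parallel gripper is mounted at the origin on the work surface. World frame = base frame: x ahead of the robot, y to its left, z up, the work surface at z = 0. Lengths are in m, angles in rad, forces in N, time in s.
With the tool pointing down it reaches from about 0.375 to 0.9 m from the base axis. Payload 3.1 kg.
Tool frame: the origin (TCP) lies at the very end of the fingers, on their centre line; the grasp point (between the pads) lies 19 mm behind it; z points along the fingers, y is the line along which they close (so a half turn about z gives the same grasp; the last joint's range is limited). The gripper opens to 87 mm and grips with 3 to 60 N. Pads are 19 mm wide; open, the fingers measure 117 mm over their backs; the gripper's body (75 mm by 190 mm) begins 51 mm behind the grasp point.
Start: joints at [-1.294, 0.527, 1.433, -0, 1.181, -0.178], TCP at [0.275, -0.561, 0.223] pointing down, gripper open.
Joint ranges: [-3.08, 3.08], [-0.75, 2.2], [0.22, 2.44], [-1.43, 4.57], [0, 2.65], [-2.85, 2.85]. Speed limits (rad/s): [2.79, 2.79, 3.14, 3.14, 3.14, 3.14].

## Interface

Orientations are given as a unit quaternion [x, y, z, w].
In Python, from plant import bot gives the robot as it stands. The module is installed in compiled form; this text tells all that it offers. Calls block until the motion is done:
- bot.reach(position, orientation): joint-space move of the TCP to a pose.
- bot.servo_line(position, rot=None, speed=0.15, max_force=None): straight line of the TCP; rot=None keeps the orientation; speed is the mean speed in m/s. With max_force (N) it stops when the force on the tool has changed by that much, and returns True; else False.
- bot.set_joints(angles): joint-space move.
- bot.grip(opening, grasp_force=None): finger opening in m; grasp_force is the grip in N (None keeps the last); returns when the fingers have stopped.
- bot.sleep(seconds).
- bot.inverse_kinematics(position, orientation): joint angles nearest the present ones, or None.
- bot.capture(name): name is "side" or "top" or "wrist"; returns a dict with "pixels" (400x640x3 uint8, red, green, blue), "K" (3x3 intrinsics, pixels), "pose" (4x4, takes a point from camera to world coordinates); the wrist camera has in their place "mount" (4x4, takes a point from camera to tool coordinates, whose origin is the TCP and whose axes are the flange's). Camera axes: x right, y up, looking along -z (the intrinsics and any distortion apply to the point x, -y, -z); pixel columns grow to the right and rows downward; lengths in m; the calibration is good to about 2 mm. A picture is of the moment at which its call begins: read the wrist's pose just before it. There is no depth.
A pose or a line that the arm cannot do raises bot.PlanningError and nothing moves.
- bot.job_done(): hands the job in; it is judged then, once.
Readings, each from a call of its own:
- bot.get_t(): time.
- bot.get_qpos(): joint angles.
- bot.get_joint_vel(): joint speeds.
- bot.get_effort(): joint torques, N m.
- bot.get_tool_pos(): TCP position.
- bot.get_tool_rot(): TCP orientation.
- bot.get_force(): force on the tool from outside, world axes, zero at the start.
- bot.get_moment(): the same for the moment, N m.
- bot.get_width(): finger opening in m.
- bot.get_gripper_force(): force on a finger pad.
Only numpy, scipy, OpenCV 4.12 (cv2) and the standard library are available. Lean on these libraries where they do the work, as an engineer would, in place of code of your own. Each camera call takes 0.05 s, during which the arm holds its last target. There are 200 camera calls.

## Working session

There is one attempt and no reset: what is moved stays moved. The work goes in short steps, each a Python script; the robot and the scene stay as the last script left them, time stands still between calls to the robot, and variables do not carry over. Pictures are saved under pics/ and viewed, at most 10 in all, crops included, and the job is handed in when it is done.

```bash
mkdir -p pics; python3 - <<'E'
from plant import bot
import cv2,pickle
d={}
for n in("top","side"):
    c=bot.capture(n); d[n]=c; print(n,{k:(v.tolist() if hasattr(v,'tolist') else v) for k,v in c.items() if k!='pixels'})
    cv2.imwrite(f"pics/{n}0.png",c["pixels"][...,::-1])
pickle.dump(d,open("c0.pkl","wb"));print(bot.get_t(),bot.get_tool_rot())
E
```

```text
top {'K': [[404.5608425514726, 0.0, 311.41542777092076], [0.0, 404.5608425514726, 196.67018607399578], [0.0, 0.0, 1.0]], 'pose': [[0.00033977506880878544, 0.9986088095096741, -0.05272883577866861, 0.44098135966985247], [-0.9995094852840014, 0.001990376840653239, 0.03125423535047496, -0.0010935711549642155], [0.03131570500904145, 0.05269235209879493, 0.9981196534735118, 1.146260237284787], [0.0, 0.0, 0.0, 1.0]]}
side {'K': [[468.69712719300185, 0.0, 330.66064011833635], [0.0, 468.69712719300185, 205.18774376737454], [0.0, 0.0, 1.0]], 'pose': [[0.9951283562978466, 0.04054967554076638, -0.08986255229785327, 0.3676169661770999], [-0.09811365341909051, 0.4966209420284743, -0.8624044010506376, -1.1556991467401232], [0.009657406727710583, 0.8670198173930566, 0.4981800585561472, 0.7545907649628252], [0.0, 0.0, 0.0, 1.0]]}
0.1 [ 9.74141311e-01  2.25937508e-01 -5.26668260e-05 -9.72936958e-04]
```

View pics/top0.png

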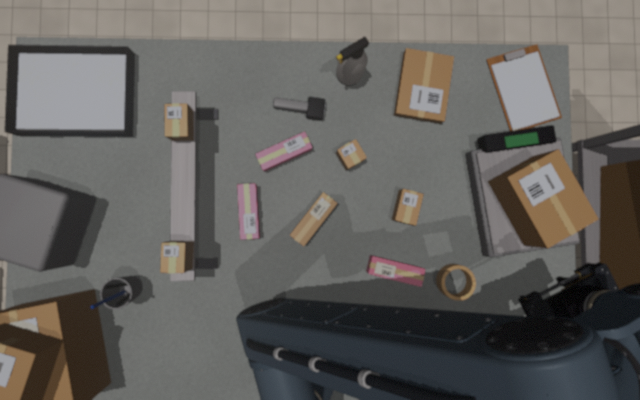

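View pics/side0.png

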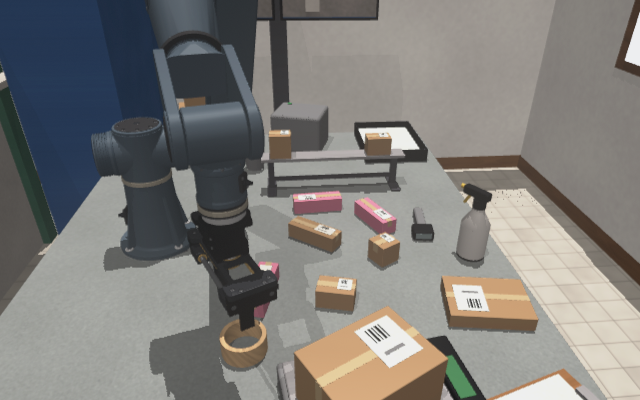

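The top view shows the brown long carton at about (314,219). The shelf runs up the column near x≈184, with the near carton at (174,257) and the far carton at (177,120). I'll enlarge both areas.

```bash
python3 - <<'E'
import cv2,pickle
d=pickle.load(open("c0.pkl","rb"))
im=d["top"]["pixels"][...,::-1]
a=cv2.resize(im[85:285,150:220],None,fx=3,fy=3,interpolation=cv2.INTER_CUBIC)
b=cv2.resize(im[185:250,285:345],None,fx=8,fy=8,interpolation=cv2.INTER_CUBIC)
cv2.imwrite("pics/shelf.png",a)
b=cv2.copyMakeBorder(b,0,80,0,0,cv2.BORDER_CONSTANT)
cv2.imwrite("pics/both.png",cv2.hconcat([a[:600],b[:600]]))
E
```

```text
(no output)
```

View pics/both.png

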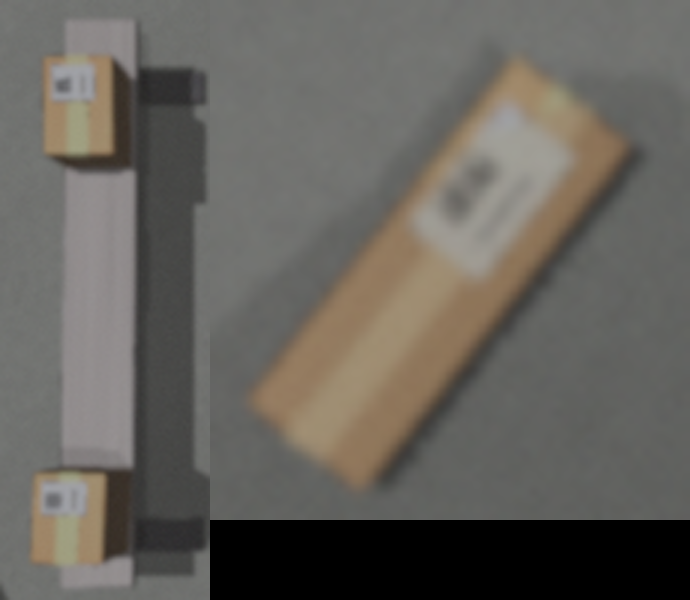

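The right panel shows the long carton's top corners at about (323,192), (338,203.5), (304,246) and (290,235) in full-image pixels. The left panel gives the board and both carton tops. Next I compute positions.

```bash
cat > h.py <<'E'
import numpy as np
def ray(K,P,uv,z):
    uv=np.atleast_2d(uv).astype(float)
    d=np.c_[(uv[:,0]-K[0,2])/K[0,0],-(uv[:,1]-K[1,2])/K[1,1],-np.ones(len(uv))]@P[:3,:3].T
    return P[:3,3]+d*((z-P[2,3])/d[:,2])[:,None]
E
python3 - <<'E'
import pickle,numpy as np
from h import ray
np.set_printoptions(precision=4,suppress=True)
d=pickle.load(open("c0.pkl","rb"))["top"]
def f(p,s,o,z): return ray(d["K"],d["pose"],(np.array(p)+.5)/s-.5+np.array(o),z)
def rep(n,w):
    print(n,w[:,:2].tolist().__repr__() and w[:,:2].round(4).tolist(),"c",w.mean(0),"sides",np.linalg.norm(w-np.roll(w,-1,0),axis=1))
rep("carton",f([(305,55),(422,148),(155,490),(40,402)],8,(285,185),.045))
rep("shelf",f([(65,20),(135,20),(132,585),(62,585)],3,(150,85),.12))
rep("far",f([(43,57),(112,57),(115,155),(46,157)],3,(150,85),.18))
rep("near",f([(34,473),(106,473),(105,563),(32,562)],3,(150,85),.20))
E
```

```text
carton [[0.5135, -0.0664], [0.4818, -0.1063], [0.3658, -0.0154], [0.3956, 0.0236]] c [ 0.4392 -0.0411  0.045 ] sides [0.051  0.1474 0.049  0.1484]
shelf [[0.7633, 0.3241], [0.764, 0.2651], [0.2875, 0.2602], [0.2878, 0.3178]] c [0.5256 0.2918 0.12  ] sides [0.059  0.4765 0.0575 0.4756]
far [[0.7143, 0.3219], [0.7148, 0.2673], [0.6358, 0.2637], [0.6338, 0.318]] c [0.6747 0.2927 0.18  ] sides [0.0546 0.0792 0.0544 0.0806]
near [[0.385, 0.3158], [0.3849, 0.261], [0.3163, 0.2606], [0.3172, 0.316]] c [0.3508 0.2884 0.2   ] sides [0.0548 0.0686 0.0553 0.0677]
```

Every side matches the stated sizes to within 4 mm, and the free space of 0.249 m is in range. I'll check the shelf and the carton from the wrist camera before grasping.

```bash
cat >> h.py <<'E'
def q(yaw): return [np.cos(yaw/2),np.sin(yaw/2),0,0]
from scipy.spatial.transform import Rotation as R
def wrist(bot):
    p,r=bot.get_tool_pos(),bot.get_tool_rot()
    c=bot.capture("wrist"); T=np.eye(4);T[:3,:3]=R.from_quat(r).as_matrix();T[:3,3]=p
    c["pose"]=T@c["mount"]; return c
E
python3 - <<'E'
from plant import bot
import cv2,pickle,numpy as np
from h import *
np.set_printoptions(precision=4,suppress=True)
def save(n):
    c=wrist(bot); pickle.dump(c,open(n+".pkl","wb")); print(n,bot.get_t(),c["pose"],[k for k in c]); return c["pixels"][...,::-1]
bot.reach([.5,.29,.36],q(.012)); a=save("w_shelf")
bot.reach([.439,-.041,.2],q(np.radians(-37.7))); b=save("w_cart")
cv2.imwrite("pics/w1.png",a); cv2.imwrite("pics/w2.png",b)
E
```

```text
w_shelf 3.2667 [[ 0.0104  0.9553  0.2953  0.5814]
 [-0.9999  0.0101  0.0024  0.2895]
 [-0.0007 -0.2954  0.9554  0.5228]
 [ 0.      0.      0.      1.    ]] ['pixels', 'K', 'mount', 'pose']
w_cart 4.7083 [[-0.6112  0.7567  0.2321  0.5038]
 [-0.7915 -0.5839 -0.1807 -0.0911]
 [-0.0012 -0.2941  0.9558  0.3636]
 [ 0.      0.      0.      1.    ]] ['pixels', 'K', 'mount', 'pose']
```

View pics/w1.png

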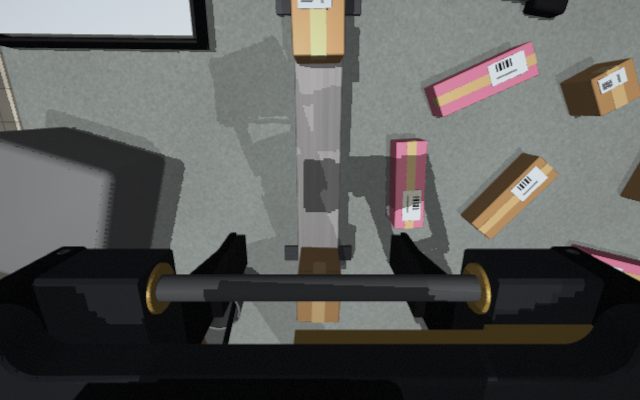

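View pics/w2.png

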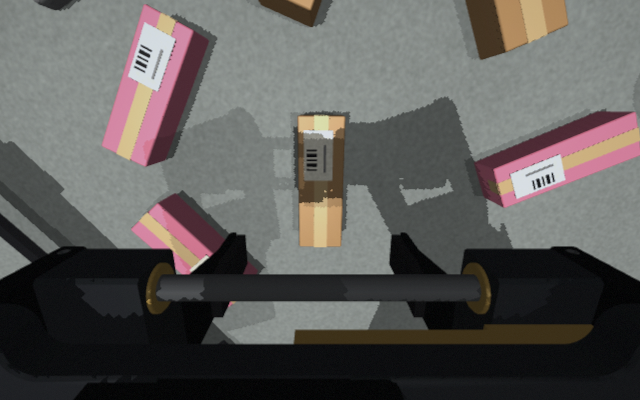

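w1 shows the board between about (294–341, row 66) and (297–339, row 240). The far carton's base is at row ≈63 and the near carton's at row ≈247. w2 shows the carton upright and centred, with corners at about (299,116), (346,115), (342,246) and (300,246).

```bash
python3 - <<'E'
import pickle,numpy as np
from h import *
np.set_printoptions(precision=4,suppress=True)
s=pickle.load(open("w_shelf.pkl","rb"));c=pickle.load(open("w_cart.pkl","rb"))
w=ray(s["K"],s["pose"],[(294,66),(341,66),(339,240),(297,240),(319,63),(319,247)],.12);print(w,np.linalg.norm(w[0]-w[1]),np.linalg.norm(w[2]-w[3]))
w=ray(c["K"],c["pose"],[(299,116),(346,115),(342,246),(300,246)],.045);print(w,w.mean(0),np.linalg.norm(w-np.roll(w,-1,0),axis=1))
a=(w[0]+w[1]-w[2]-w[3])/2;print(np.degrees(np.arctan2(a[1],a[0])))
E
```

```text
[[0.6319 0.3203 0.12  ]
 [0.6326 0.2614 0.12  ]
 [0.3944 0.2564 0.12  ]
 [0.3938 0.319  0.12  ]
 [0.6357 0.289  0.12  ]
 [0.3826 0.2861 0.12  ]] 0.05887671322366924 0.06262099862512198
[[ 0.5104 -0.0709  0.045 ]
 [ 0.4814 -0.1102  0.045 ]
 [ 0.3635 -0.0184  0.045 ]
 [ 0.394   0.021   0.045 ]] [ 0.4373 -0.0446  0.045 ] [0.0488 0.1494 0.0498 0.1484]
-38.09458956255666
```

```bash
python3 - <<'E'
from plant import bot
import cv2,pickle,numpy as np
from h import *
np.set_printoptions(precision=4,suppress=True)
x,y=.438,-.043; Q=q(np.radians(-37.9))
bot.reach([x,y,.12],Q)
print(bot.servo_line([x,y,.014],speed=.1,max_force=15), bot.get_tool_pos())
bot.grip(0.0,25); print("w",bot.get_width(),bot.get_gripper_force())
bot.servo_line([x,y,.30],speed=.15); print("w",bot.get_width(),bot.get_force())
S=[.511,.2905]
bot.reach([*S,.30],q(.012))
print(bot.get_tool_pos(),bot.get_t())
c=bot.capture("top");pickle.dump(c,open("t1.pkl","wb"))
c2=wrist(bot);pickle.dump(c2,open("wh.pkl","wb"))
a=cv2.resize(c["pixels"][85:285,110:310,::-1],None,fx=2,fy=2,interpolation=cv2.INTER_CUBIC)
b=c2["pixels"][:,150:500,::-1]
cv2.imwrite("pics/held.png",cv2.hconcat([a,b]))
E
```

```text
False [ 0.4384 -0.0431  0.0145]
w 0.05015786741170634 24.9995197635144
w 0.04977253680131476 [-0.4461  0.0039 -2.1307]
[0.5111 0.2893 0.2998] 10.4
```

View pics/held.png

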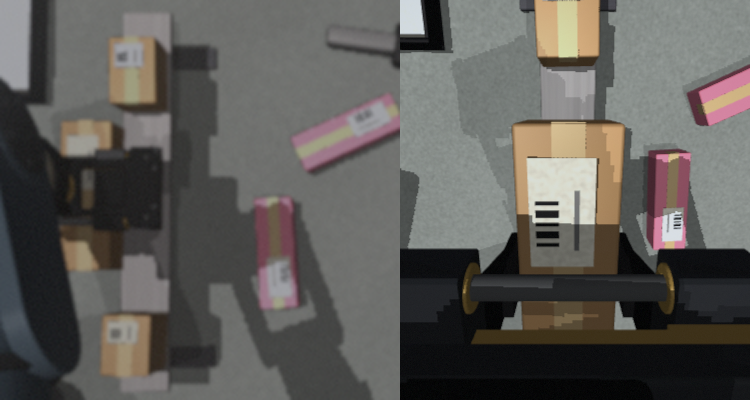

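The carton is held level and well centred: its far edge spans 263–373 at row 125 in the wrist image, and the board spans 291–346 at row 95. Next I calibrate the board's offset against the carton.

```bash
python3 - <<'E'
import pickle,numpy as np
from h import *
c=pickle.load(open("wh.pkl","rb"))
g=c["pixels"].astype(float).mean(2)
for r in (80,95,110): 
    l=np.convolve(g[r-4:r+5].mean(0),[1,1,-1,-1]); print(r,[(i-1, round(l[i])) for i in range(270,370) if abs(l[i])>30 and abs(l[i])>=abs(l[i-3:i+4]).max()])
for r in (130,140,150,160):
    d=c["pixels"][r-3:r+4].astype(float).mean(0); d=d[:,0]-d[:,2]; l=np.convolve(d,[1,1,-1,-1]); print(r,[(i-1, round(l[i])) for i in range(240,400) if abs(l[i])>30 and abs(l[i])>=abs(l[i-3:i+4]).max()])
print(ray(c["K"],c["pose"],[(263,125),(373,125)],.331).round(4).tolist())
print(ray(c["K"],c["pose"],[(291,95),(346,95)],.12).round(4).tolist())
E
```

```text
80 [(291, 36), (345, -136), (364, 91)]
95 [(292, 50), (345, -94), (356, 98)]
110 [(292, 59), (344, -99), (355, 101)]
130 [(262, 113), (375, -112)]
140 [(263, 107), (375, -107)]
150 [(263, 113), (374, -113)]
160 [(264, 106), (277, -91), (349, 55), (373, -108), (398, 35)]
[[0.5852, 0.313, 0.331], [0.5857, 0.2653, 0.331]]
[[0.6061, 0.3189, 0.12], [0.6067, 0.2587, 0.12]]
```

```bash
python3 - <<'E'
from plant import bot
import cv2,pickle,numpy as np
from h import *
np.set_printoptions(precision=4,suppress=True)
S=np.array([.511,.2905])
bot.servo_line([*S,.16],speed=.1); bot.sleep(.3); p=bot.get_tool_pos(); print(p)
C=S+(S-p[:2]); bot.servo_line([*C,.142],speed=.05); print(bot.get_tool_pos(),bot.get_force())
print(bot.servo_line([*C,.130],speed=.01,max_force=4),bot.get_tool_pos(),bot.get_force(),bot.get_t())
c2=wrist(bot);pickle.dump(c2,open("wp.pkl","wb"))
s=bot.capture("side")
cv2.imwrite("pics/placed.png",cv2.hconcat([c2["pixels"][:,150:500,::-1],cv2.resize(s["pixels"][100:200,240:420,::-1],(440,400)) ]))
E
```

```text
[0.5111 0.2906 0.1603]
[0.5106 0.2904 0.1414] [-0.5149 -1.2109 -1.8438]
True [0.5109 0.2904 0.1341] [-1.1229 -0.6175  4.6479] 13.6583
```

View pics/placed.png

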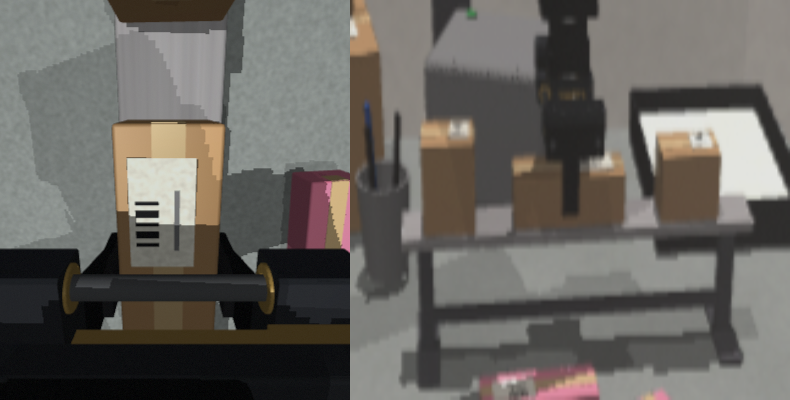

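The carton rests on the board between the two cartons with gaps on both sides. I'll check the centring by rays before releasing.

```bash
python3 - <<'E'
import pickle,numpy as np
from h import *
c=pickle.load(open("wp.pkl","rb")); p=c["pixels"].astype(float)
g=p.mean(2)
for z,rows,im in ((.12,(60,80,100,112),g),(.165,(130,150,170,200),p[...,0]-p[...,2])):
  for r in rows:
    l=np.convolve(im[r-3:r+4].mean(0),[1,1,-1,-1]); E=[(i-1,round(l[i])) for i in list(range(255,285))+list(range(360,386)) if abs(l[i])>30 and abs(l[i])>=abs(l[i-3:i+4]).max()]
    w=ray(c["K"],c["pose"],[(e[0],r) for e in E],z); print(r,E,w[:,:2].round(4).tolist())
E
```

```text
60 [(268, 31), (374, -89)] [[0.6169, 0.3184], [0.6176, 0.2604]]
80 [(373, -92), (380, 100)] [[0.6074, 0.2603], [0.6074, 0.2564]]
100 [(372, -97), (379, 94)] [[0.5968, 0.2601], [0.5969, 0.2562]]
112 [(270, 36), (372, -112), (378, 108)] [[0.5896, 0.3183], [0.5903, 0.2597], [0.5903, 0.2563]]
130 [(262, 112), (375, -112)] [[0.5826, 0.3151], [0.5832, 0.2658]]
150 [(263, 112), (374, -113)] [[0.5739, 0.315], [0.5745, 0.2656]]
170 [(264, 113), (277, -102), (373, -113)] [[0.5649, 0.3149], [0.565, 0.309], [0.5655, 0.2655]]
200 [(266, 112), (278, -104), (371, -96)] [[0.5506, 0.3146], [0.5507, 0.309], [0.5512, 0.2654]]
```

```bash
python3 - <<'E'
from plant import bot
import cv2,pickle,numpy as np
from h import *
bot.grip(.08); p=bot.get_tool_pos(); bot.servo_line([p[0],p[1],.30],speed=.12)
c2=wrist(bot);pickle.dump(c2,open("wr.pkl","wb"))
bot.reach([.45,-.05,.30],q(0)); bot.sleep(.2)
c=bot.capture("top"); pickle.dump(c,open("t2.pkl","wb"));print(bot.get_t(),bot.get_force())
cv2.imwrite("pics/end.png",cv2.hconcat([cv2.resize(c["pixels"][85:285,150:220,::-1],None,fx=3,fy=3,interpolation=cv2.INTER_CUBIC),cv2.copyMakeBorder(c2["pixels"][:,140:500,::-1],0,200,0,0,0)]))
E
```

```text
17.7083 [ 0.44430833  0.35820653 -0.25812328]
```

View pics/end.png

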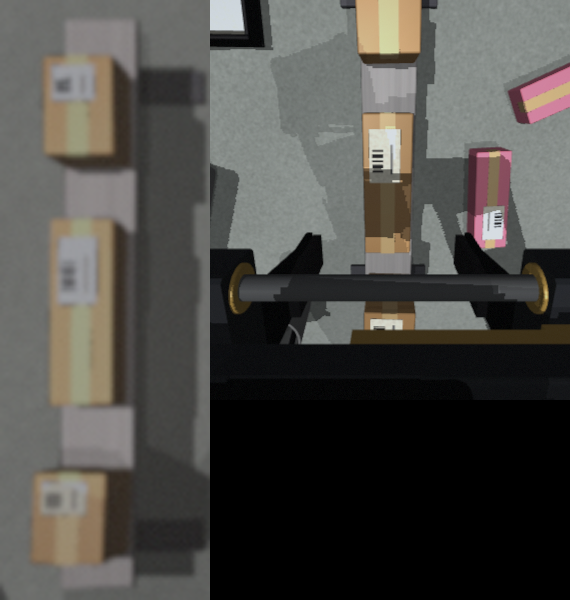

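The carton's top is at crop columns 50–115, rows 218–404. The other two cartons appear at the same pixels as before. One last check of the centring with the same camera.

```bash
python3 - <<'E'
import pickle,numpy as np
from h import *
d=pickle.load(open("t2.pkl","rb"))
f=lambda p,z: ray(d["K"],d["pose"],(np.array(p)+.5)/3-.5+[150,85],z)
w=f([(50.5,218),(115.5,218),(113.5,404),(49,404)],.165);print(w.round(4).tolist(),w.mean(0))
a=pickle.load(open("c0.pkl","rb"))["top"]["pixels"].astype(float)
e=np.abs(a-d["pixels"]).mean(2); print(e[100:140,160:195].max(),e[240:275,158:190].max())
p=d["pixels"].astype(float).mean(2)
for r in (145,148,225,228): # board edges, both gaps
    print(r,np.round(p[r-1:r+2,167:200].mean(0)).astype(int).tolist())
q_=d["pixels"].astype(float);q_=q_[...,0]-q_[...,2]
print(np.round(q_[165:210,160:196].mean(0)).astype(int).tolist())
E
```

```text
[[0.5873, 0.3184, 0.165], [0.5875, 0.2665, 0.165], [0.4378, 0.2657, 0.165], [0.4377, 0.3167, 0.165]] [0.51257571 0.29184413 0.165     ]
7.666666666666667 22.0
145 [108, 109, 109, 109, 116, 129, 135, 135, 135, 135, 136, 137, 138, 138, 137, 137, 138, 137, 135, 134, 133, 135, 136, 137, 136, 135, 135, 121, 86, 57, 54, 60, 65]
148 [109, 108, 108, 109, 115, 129, 135, 135, 136, 136, 137, 138, 139, 139, 139, 138, 138, 138, 136, 135, 134, 135, 137, 137, 136, 136, 135, 120, 85, 58, 55, 59, 65]
225 [108, 107, 109, 118, 134, 138, 137, 137, 137, 137, 137, 138, 138, 138, 138, 138, 138, 137, 138, 139, 140, 141, 139, 138, 139, 138, 129, 97, 64, 55, 56, 60, 66]
228 [108, 108, 108, 118, 134, 138, 137, 138, 136, 137, 138, 138, 138, 138, 138, 138, 138, 138, 138, 139, 141, 141, 139, 138, 138, 139, 129, 97, 62, 54, 56, 59, 65]
[2, 2, 2, 2, 2, 5, 22, 41, 42, 31, 25, 23, 22, 18, 13, 11, 11, 11, 12, 13, 17, 23, 33, 44, 46, 45, 43, 36, 25, 18, 17, 13, 8, 5, 4, 4]
```

```bash
python3 -c "
from plant import bot
print(bot.job_done())"
```

```text
the job is handed in; nothing more can be done
None
```

The long carton lies flat on the shelf with its label up, about 50 mm clear of each neighbouring carton and centred on the width to within 1–2 mm by my measurements; the other two cartons look unmoved, and the job was handed in at about 18 s (no verdict was returned).

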